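# Feed the praline mould to the depositor nozzles

### The job

Feed the praline mould to the nozzles: hold the red spring paddle down and, with it still down, push the mould carriage out of its loading stop, then on along its rails towards the hopper until the spring catch comes up by itself in the filling stop. Take the hand away with the carriage locked there; do not touch the mould, and leave everything else on the bench where it stands.

Things in the scene. Friction and masses are not known exactly. Their poses are not given: they have to be found in the camera images.
- depositor: Bench-top chocolate depositor, fixed, turned up to 0.2 rad. Origin on the table under the middle of its rails; x across the rails (the -x side, with the catch, faces the robot), y along them. Steel bed 200 x 610 mm; over its -y end, centred 170 mm from the origin, a gantry 260 mm wide (x) and 70 mm thick with nozzles 96 mm above the table and a hopper 200 mm wide, 390 mm high
- carriage (a joint): Travel of the carriage (tray 150 x 290 mm, 0.8 kg, friction 1.5 N, stays put) to the depositor's -y, m: 0 loading stop, 0.120 filling stop, each with 2 mm play. A steel strip on its -x side has a 24 mm notch for the catch pin at each stop: hold the pin down for the first 24 mm of travel; from there the strip keeps it down until the second notch comes over it and the pin springs up
- push_face (a point): Point on the upright push face of the carriage's black push plate, 66 mm above the table. The face looks to the depositor's +y and is pushed to -y; it reaches 16 mm to the -x side of this point and 44 mm to the +x side, and from 56 to 76 mm above the table. Behind it a brace slopes down. It travels with the carriage, 4 mm above the red paddle
- catch (a joint): How far the spring catch is pressed down, m: 0 up, 0.010 fully down (hard stop). Takes 2.3 N at first, 7.3 N fully down. Its brass pin locks the carriage until pressed more than 0.007. While the strip holds the pin down it reads about 0.007; it springs back to 0 in a notch
- paddle_top (a point): Middle of the flat top of the catch's red release paddle; moves down with it: 52 mm above the table when up, 42 mm fully down. The paddle is 34 mm wide (depositor's x) and 120 mm long (y), on the robot's side of the rails. At the start the push face stands 5 mm to the -y side of this point, same x, so the 65 mm of paddle to its +y side lie open from above
- mould: Brown polycarbonate praline mould with 24 cavities, 135 x 275 x 24 mm, 0.45 kg, lying loose in the carriage's tray with 2 mm play, between lips 8 mm high. Origin at the centre of its underside, 42 mm above the table; long side along its y. Not to be touched
- sprinkle_jar: Amber jar with blue cap, 60 mm wide, 85 mm high, on the table in front of the depositor; origin at its underside. Leave alone
- ramekin: White ceramic ramekin, 80 mm wide, 45 mm high, on the table near the carriage's loading end; origin at its underside. Leave alone
- spatula: Red and blue spatula 260 mm long lying in front of the depositor; origin at its middle. Leave alone
- nozzle: Spare brass nozzle, 28 mm wide, 42 mm high, standing on the depositor's bed just beyond the carriage; origin at its underside. Leave alone
- spare_mould: Second brown praline mould, 135 x 275 x 24 mm, flat on the table to the robot's right; origin at the centre of its underside. Leave alone
- mixing_bowl: White mixing bowl, 220 mm wide, 115 mm high, on the table to the robot's left; origin at its underside. Leave alone

How it is judged:
On the way, in this order (a step that is already met when the one before it is completed fails the run):
1. the paddle is held down with the carriage still at its loading stop (value of joint catch above 0.007 m and value of joint carriage below 0.006 m), for 0.1 s.
2. the carriage has been pushed out of its loading stop over the held-down catch (value of joint carriage above 0.026 m and value of joint catch above 0.0055 m), for 0.05 s.
At the end, for the whole second after the job is handed in: The carriage stands at the filling stop (joint 0.116 to 0.124), the catch is up again in its notch (pressed less than 2 mm), the mould lies flat in the tray, within 10 mm of its filling place and at rest, and the hand is clear (value of joint carriage between 0.116 and 0.124 m and value of joint catch below 0.002 m and z of mould in the frame of depositor between 0.038 and 0.046 m and y of mould in the frame of depositor between -0.07 and -0.05 m and angle between mould's own z axis and vertical below 0.06 rad and linear speed of mould below 0.01 m/s); the robot touches nothing.
It fails at once if the mould was touched by the robot (contact force between any of the fingers, the arm and mould above 0.5 N).
It fails at once if the mould was lifted or tipped out of its tray (z of mould in the frame of depositor above 0.05 m or angle between mould's own z axis and vertical above 0.1 rad).
It fails at once if something else on the bench was moved or tipped (distance of any of sprinkle_jar, ramekin, spatula, nozzle, spare_mould, mixing_bowl from where it was at the start of the episode above 0.02 m or angle between any of sprinkle_jar, nozzle's own z axis and vertical above 0.4 rad).
It also fails if it takes over 40 s, if anything falls off the work surface, if the arm or the gripper's body presses on something with over 40 N, if the wrist force passes 120 N, or if a joint passes its speed limit or range.

### The arm

A 6-joint arm with a two-finger parallel gripper is mounted at the origin on the work surface. World frame = base frame: x ahead of the robot, y to its left, z up, the work surface at z = 0. Lengths are in m, angles in rad, forces in N, time in s.
With the tool pointing down it reaches from about 0.25 to 0.8 m from the base axis. Payload 8.5 kg.
Tool frame: the origin (TCP) lies between the finger pads; the fingertips stand 19 mm ahead of it and the grasp point (between the pads) is the TCP (robot.tips_ahead is the distance from the TCP to the fingertips, in m); z points along the fingers, y is the line along which they close (so a half turn about z gives the same grasp; the last joint's range is limited). The gripper opens to 85 mm and grips with 20 to 120 N. Pads are 22 mm wide; open, the fingers measure 114 mm over their backs; the gripper's body (76 mm by 85 mm) begins 54 mm behind the grasp point. The pads swing forward as they close: fully open they stand 13 mm farther back than shut.
Start: joints at [1.177, 0.238, -0.013, 1.319, 0, 1.571], TCP at [0.201, 0.485, 0.25] pointing down, gripper open.
Joint ranges: [-2.66, 2.66], [-1.03, 1.9], [-1.14, 1.46], [-1.82, 2.27], [-1.45, 1.34], [-3.14, 3.14]. Speed limits (rad/s): [2.22, 2.22, 2.79, 3.14, 3.14, 3.14].

### API

Orientations are given as a unit quaternion [x, y, z, w].
In Python, from bench import sense, eyes, workorder, robot gives the robot as it stands.
- The arm moves only by the tool jog_arm, never from a script. Its arguments are lists of equal length, an entry for each row: "fingers": the opening, from -1 (shut) to 1 (fully open); "delta_pos": the shift along the tool's x, y, z normalised to -1 to 1, where 1 is 2 cm, a list of three; "spin": the turn about the tool's z normalised to -1 to 1, where 1 is 0.08 rad. In form: {"fingers": [fingers, ...], "delta_pos": [[x, y, z], ...], "spin": [spin, ...]}. A call has 1 to 5 rows; each row shifts and turns the commanded pose from where the row before left it, along the tool's axes as they then stand; what a row does not reach is not made up. A row lasts 1/12 s, in which the tool goes at most 41.7 mm and 7.16 degrees, less where a joint would pass 70% of its speed; a pose out of reach is approached as far as the arm can. A call with a number of a shift or a turn outside -1 to 1 is refused whole. A call with a gripper value outside its range is refused whole. The fingers move at their own pace and stop on an object; "force" is the grip in N (left out, the last holds). Time passes only in rows, so rows that do not move let the fingers close. It gives the time, the measured TCP pose, the force, the opening and the grip force at its end, in the units of the state.
- sense(): the state, without advancing time (a new reading comes with each control period).
- eyes.camera(name): name is "scene" or "top" or "wrist"; returns (picture, depth): 480x640x3 uint8, red, green, blue; 480x640 float32, m along the optical axis (not along the pixel's ray), 0 where there is no reading.
- eyes.camera_info(name): a dict with "vfov" (degrees; the focal length in pixels is half the picture's height over the tangent of half this angle, whatever the lens; pixels are square), "cx", "cy" (the principal point, pixels), "D" ([k1, k2, p1, p2, k3] as OpenCV has them; the pictures are not rectified), "R" (3x3) and "t" (3): a world point X has camera coordinates R X + t; the wrist camera has in their place "tool_from_camera" (4x4, takes a point from camera to tool coordinates, whose origin is the TCP and whose axes are the flange's). Camera axes: x right, y down, z forward; pixel columns grow to the right and rows downward; lengths in m; the calibration is good to about 2 mm. A picture is of the moment at which its call begins: read the wrist's pose just before it. camera_info takes no time and is no camera call.
- workorder.job_done(): hands the job in; it is judged then, once.
Trained networks look in the newest picture that a camera, given by its name, has taken for a name from the list of things; names that differ only in an ending like _2 or _b are one class to them, and where a whole thing is asked for, a point or a joint stands for the part that bears it (a point fixed in the world has none). Each returns a list of dicts, best first, with "score" (0 to 1); they miss things now and then, are a little off and sometimes report something else, mostly with a low value. They report only what shows in the picture. A call takes as long as a camera call.
- eyes.spot_in(camera, target): "bbox" ([left, top, right, bottom] in pixels, round what is visible of it).
- eyes.cut_out(camera, target): "pixels" (480x640 bool, what is visible of it) and "bbox" ([left, top, right, bottom] in pixels, round what is visible of it).
The state is a dict: "clock": time; "joint_positions": joint angles; "dq": joint speeds; "effort": joint torques, N m; "tool_pos": TCP position; "tool_rot": TCP orientation; "wrist_force": force on the tool from outside, world axes, zero at the start; "torque": the same for the moment, N m; "width": opening from 0.0 (shut) to 1.0 (fully open); "grasp_force": force on a finger pad.
Only numpy, scipy, OpenCV 4.12 (cv2) and the standard library are available. Lean on these libraries where they do the work, as an engineer would, in place of code of your own. Each camera call takes 0.05 s, during which the arm holds its last target. There are 200 camera calls.

## Working session

There is one attempt and no reset: what is moved stays moved. The work goes in short steps, Python scripts to look and compute and a tool call to move; the robot and the scene stay as the last step left them, time stands still between calls to the robot, and variables do not carry over. Pictures are saved under pics/ and viewed, at most 10 in all, crops included, and the job is handed in when it is done.

Besides the shell and the picture viewer there is one more tool, called after ">>>" as name(argument=value, ...), one argument or row to a line, values as JSON. jog_arm: Moves the arm, as the interface text tells. Scaled input: -1 to 1 covers 2 cm each way for a shift and 0.08 rad each way for a turn. Its arguments: {"type":"object","properties":{"fingers":{"type":"array","items":{"type":"number"}},"delta_pos":{"type":"array","items":{"type":"array","items":{"type":"number"}}},"spin":{"type":"array","items":{"type":"number"}},"force":{"type":"number"}},"required":["fingers","delta_pos","spin"]}

```bash
mkdir -p pics; cat > h.py <<'E'
import numpy as np, cv2
from bench import sense, eyes, workorder, robot
from scipy.spatial.transform import Rotation as Ro
def cloud(name):
    s=sense(); pic,d=eyes.camera(name); i=eyes.camera_info(name)
    f=240/np.tan(np.radians(i['vfov'])/2)
    K=np.array([[f,0,i['cx']],[0,f,i['cy']],[0,0,1]])
    u,v=np.meshgrid(np.arange(640.),np.arange(480.))
    p=cv2.undistortPoints(np.stack([u.ravel(),v.ravel()],1)[:,None],K,np.array(i['D'],float)).reshape(480,640,2)
    c=np.dstack([p*d[...,None],d])
    if 'R' in i: W=(c-np.array(i['t']))@np.array(i['R'])
    else:
        T=np.array(i['tool_from_camera']); W=c@T[:3,:3].T+T[:3,3]
        W=W@Ro.from_quat(s['tool_rot']).as_matrix().T+s['tool_pos']
    W[d==0]=np.nan
    return pic,W
E
python3 - <<'E'
from h import *
s=sense();print(s['clock'],s['tool_pos'],s['tool_rot'],s['wrist_force'])
P=[]
for n in('top','scene'):
    p,W=cloud(n);np.save(n+'.npy',W);cv2.imwrite(f'pics/{n}.png',p[...,::-1])
    for t in('paddle_top','push_face','mould','carriage','depositor'):
        r=eyes.cut_out(n,t)
        for q in r[:2]:
            X=W[q['pixels']];X=X[~np.isnan(X[:,0])]
            if len(X): print(n,t,round(q['score'],2),q['bbox'],len(X),np.median(X,0).round(3),X.min(0).round(3),X.max(0).round(3))
E
```

```text
0.0 [0.20128439 0.48443823 0.24967097] [ 1.95631098e-01  9.80677276e-01 -7.30476325e-04 -1.42182562e-04] [ 0.95405743 -0.88585146  1.01413989]
top paddle_top 0.8 [244.2, 258.8, 293.5, 279.8] 273 [0.478 0.216 0.049] [0.455 0.086 0.011] [0.51  0.256 0.068]
top push_face 0.88 [241.6, 207.8, 334.6, 276.6] 1179 [0.515 0.136 0.047] [ 0.457 -0.049 -0.007] [0.682 0.256 0.294]
top mould 0.63 [240.9, 211.9, 333.2, 256.7] 3347 [0.594 0.104 0.065] [ 0.522 -0.034  0.038] [0.669 0.243 0.356]
top carriage 0.69 [246.1, 249.0, 335.1, 277.9] 817 [0.51  0.135 0.047] [ 0.46  -0.046 -0.007] [0.543 0.254 0.084]
top depositor 0.8 [224.5, 174.8, 412.3, 280.5] 10036 [ 0.586 -0.082  0.163] [ 0.451 -0.298 -0.008] [0.78  0.317 0.397]
scene paddle_top 0.58 [421.1, 242.8, 447.6, 259.1] 317 [0.478 0.216 0.05 ] [ 0.391  0.18  -0.003] [0.526 0.252 0.073]
scene push_face 0.45 [420.6, 246.0, 444.8, 260.2] 305 [0.478 0.215 0.05 ] [ 0.393  0.18  -0.003] [0.505 0.251 0.073]
scene mould 0.76 [325.5, 241.0, 433.4, 296.4] 4200 [0.612 0.104 0.065] [ 0.47  -0.039  0.01 ] [0.678 0.238 0.073]
scene mould 0.63 [320.5, 241.3, 445.4, 305.2] 1114 [0.665 0.152 0.048] [ 0.458 -0.043  0.007] [0.685 0.253 0.078]
scene carriage 0.86 [321.0, 238.9, 447.6, 307.2] 1301 [0.662 0.156 0.048] [ 0.382 -0.043 -0.004] [0.685 0.253 0.078]
scene depositor 0.38 [331.7, 192.5, 348.8, 225.8] 510 [ 0.399 -0.078  0.058] [ 0.353 -0.114  0.003] [ 0.415 -0.053  0.091]
```

View pics/top.png

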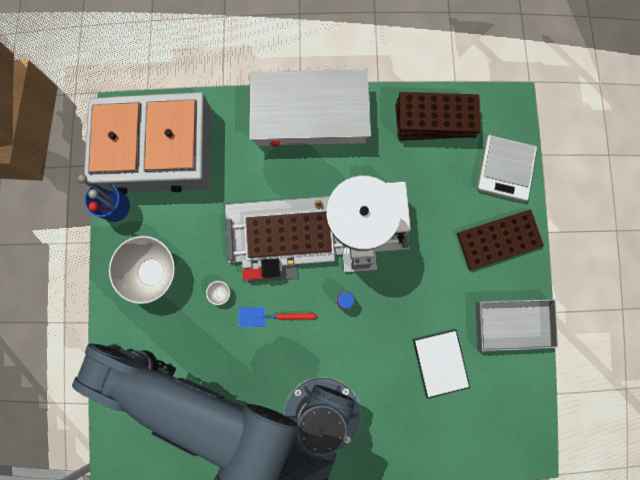

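View pics/scene.png

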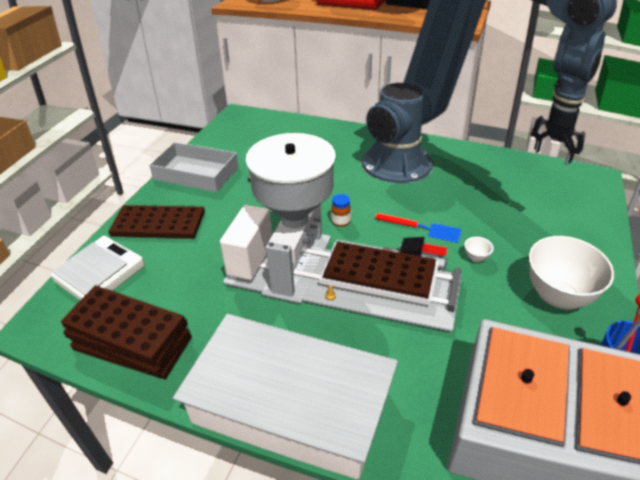

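```bash
cat > m.py <<'E'
from h import *
import sys
def rect(X): 
    r=cv2.minAreaRect(X[:,:2].astype(np.float32)); return r
for n in('top','scene'):
    W=np.load(n+'.npy'); p=cv2.imread(f'pics/{n}.png').astype(int); b,g,r=p[...,0],p[...,1],p[...,2]
    z=W[...,2]; box=(W[...,0]>.42)&(W[...,0]<.75)&(W[...,1]>-.12)&(W[...,1]<.33)
    red=box&(r>130)&(g<70)&(b<70)&(z>.04)&(z<.06)
    blk=box&(r<50)&(g<50)&(b<50)&(z>.06)&(z<.09)&(W[...,0]<.53)
    mou=box&(abs(z-.066)<.006)&(r>g+8)&(r<130)&(W[...,0]>.5)
    for k,m in(('red',red),('blk',blk),('mould',mou)):
        X=W[m]; print(n,k,len(X),X.mean(0).round(4) if len(X) else '', X.min(0).round(3),X.max(0).round(3)); print(rect(X))
p=cv2.imread('pics/top.png')[190:290,215:415];cv2.imwrite('pics/c1.png',cv2.resize(p,None,fx=4,fy=4,interpolation=cv2.INTER_CUBIC))
E
python3 m.py
```

```text
top red 165 [0.4701 0.2227 0.051 ] [0.455 0.192 0.041] [0.488 0.252 0.06 ]
((0.47044068574905396, 0.22230909764766693), (0.03127428516745567, 0.060130774974823), 2.911817789077759)
top blk 225 [0.4865 0.1637 0.0686] [0.459 0.131 0.06 ] [0.515 0.186 0.084]
((0.48688843846321106, 0.15871791541576385), (0.05630813539028168, 0.055101558566093445), 0.9037051200866699)
top mould 2467 [0.5954 0.1015 0.0656] [ 0.525 -0.037  0.06 ] [0.702 0.239 0.072]
((0.6109822392463684, 0.10170282423496246), (0.16577528417110443, 0.27206850051879883), 4.122648239135742)
scene red 193 [0.4749 0.2173 0.0508] [0.455 0.184 0.044] [0.495 0.249 0.058]
((0.4733116626739502, 0.21729178726673126), (0.03842182457447052, 0.06288091093301773), 6.1930623054504395)
scene blk 268 [0.4957 0.1618 0.0674] [0.46  0.132 0.06 ] [0.53  0.188 0.078]
((0.49624940752983093, 0.15735450387001038), (0.06978212296962738, 0.05479665845632553), 5.599546432495117)
scene mould 3779 [0.6047 0.1016 0.0652] [ 0.516 -0.039  0.06 ] [0.678 0.238 0.072]
((0.5976967215538025, 0.09852379560470581), (0.14989466965198517, 0.27319833636283875), 4.1457295417785645)
```

View pics/c1.png

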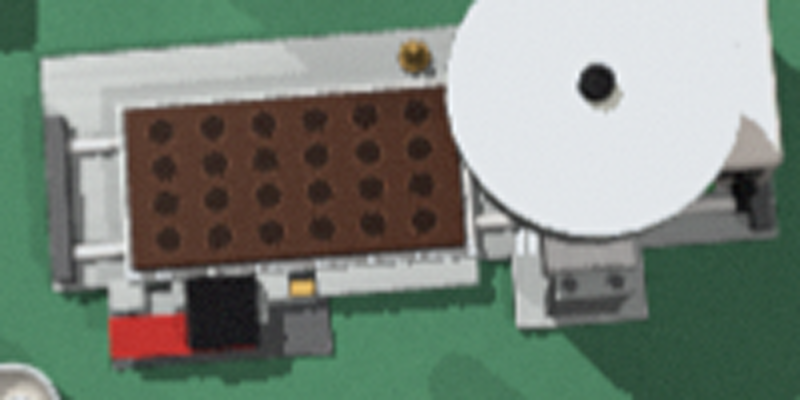

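>>> jog_arm(
  fingers=[-1, -1, -1, -1, -1],
  delta_pos=[
    [0, 0, 0],
    [0, 0, 0],
    [0, 0, 0],
    [0, 0, 0],
    [0, 0, 0],
  ],
  spin=[1, 1, 1, 1, 1],
)

```text
clock: 1.02
tool_pos: [0.2014, 0.4848, 0.2503]
tool_rot: [0.388, 0.921, -0.0, 0.0]
wrist_force: [-0.2, 0.1, -0.3]
width: 0.301
grasp_force: 0.0
```

>>> jog_arm(
  fingers=[-1, -1, -1, -1, -1],
  delta_pos=[
    [0, 0, 0],
    [0, 0, 0],
    [0, 0, 0],
    [0, 0, 0],
    [0, 0, 0],
  ],
  spin=[1, 1, 1, 1, 1],
)

```text
clock: 1.43
tool_pos: [0.2014, 0.4848, 0.2503]
tool_rot: [0.564, 0.826, -0.0, -0.0]
wrist_force: [-1.2, 0.0, -0.4]
width: 0.003
grasp_force: 0.0
```

>>> jog_arm(
  fingers=[-1, -1, -1, -1, -1],
  delta_pos=[
    [0, 0, 0],
    [0, 0, 0],
    [0, 0, 0],
    [0, 0, 0],
    [0, 0, 0],
  ],
  spin=[1, 1, 1, 0.8, 0],
)

```text
clock: 1.85
tool_pos: [0.2014, 0.4848, 0.2503]
tool_rot: [0.682, 0.731, -0.0, 0.0]
wrist_force: [-0.3, -0.3, 0.3]
width: 0.006
grasp_force: 0.0
```

>>> jog_arm(
  fingers=[-1, -1, -1, -1, -1],
  delta_pos=[
    [-1, 0.9, 0],
    [-1, 0.9, 0],
    [-1, 0.9, 0],
    [-1, 0.9, 0],
    [-1, 0.9, 0],
  ],
  spin=[0, 0, 0, 0, 0],
)

```text
clock: 2.27
tool_pos: [0.2991, 0.3907, 0.2504]
tool_rot: [0.68, 0.733, 0.0, 0.0]
wrist_force: [0.4, -0.7, 0.2]
width: -0.004
grasp_force: 0.0
```

>>> jog_arm(
  fingers=[-1, -1, -1, -1, -1],
  delta_pos=[
    [-1, 0.9, 0],
    [-1, 0.9, 0],
    [-1, 0.9, 0],
    [-1, 0.9, 0],
    [-1, 0.9, 0],
  ],
  spin=[0, 0, 0, 0, 0],
)

```text
clock: 2.68
tool_pos: [0.3964, 0.2974, 0.2504]
tool_rot: [0.68, 0.733, 0.0, 0.0]
wrist_force: [-0.5, 0.6, -0.5]
width: 0.0
grasp_force: 0.0
```

```bash
python3 - <<'E'
from h import *
p,W=cloud('wrist');cv2.imwrite('pics/w1.png',p[...,::-1]);np.save('w.npy',W)
p=p.astype(int);r,g,b=p[...,0],p[...,1],p[...,2];z=W[...,2]
for k,m in(('red',(r>110)&(g<60)&(b<60)&(abs(z-.052)<.008)),('blk',(r<45)&(g<45)&(b<45)&(abs(z-.076)<.006)),('mould',(abs(z-.066)<.005)&(r>g+8)&(r<130))):
    X=W[m]
    if len(X)>5: print(k,len(X),X.mean(0).round(4),X.min(0).round(3),X.max(0).round(3),cv2.minAreaRect(X[:,:2].astype(np.float32)))
E
```

```text
red 88 [0.4687 0.1967 0.0528] [0.453 0.175 0.049] [0.488 0.254 0.06 ] ((0.470449835062027, 0.21468237042427063), (0.03237435594201088, 0.07680682837963104), 3.0312130451202393)
blk 76 [0.4751 0.1875 0.0732] [0.457 0.186 0.07 ] [0.516 0.19  0.077] ((0.4863744378089905, 0.18827591836452484), (0.05974540859460831, 0.0027017388492822647), 3.4873716831207275)
mould 12018 [0.5965 0.1933 0.0665] [0.457 0.102 0.061] [0.663 0.24  0.069] ((0.5593150854110718, 0.1696072220802307), (0.20234183967113495, 0.13358645141124725), 3.623816728591919)
```

View pics/w1.png

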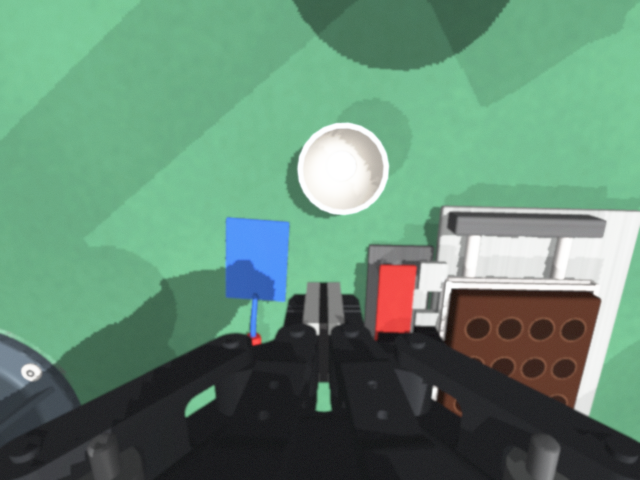

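>>> jog_arm(
  fingers=[-1, -1, -1, -1, -1],
  delta_pos=[
    [-0.95, 0.68, 0],
    [-0.95, 0.68, 0],
    [-0.95, 0.68, 0],
    [-0.95, 0.68, 0],
    [-0.95, 0.68, 0],
  ],
  spin=[0, 0, 0, 0, 0],
)

```text
clock: 3.15
tool_pos: [0.4709, 0.2077, 0.2504]
tool_rot: [0.68, 0.733, 0.0, 0.0]
wrist_force: [0.5, -0.3, 0.7]
width: 0.003
grasp_force: 0.0
```

>>> jog_arm(
  fingers=[-1, -1, -1, -1, -1],
  delta_pos=[
    [0, 0, 1],
    [0, 0, 1],
    [0, 0, 1],
    [0, 0, 1],
    [0, 0, 1],
  ],
  spin=[0, 0, 0, 0, 0],
)

```text
clock: 3.57
tool_pos: [0.4703, 0.2085, 0.1495]
tool_rot: [0.68, 0.733, 0.0, 0.0]
wrist_force: [-0.9, -0.4, -0.1]
width: 0.004
grasp_force: 0.0
```

>>> jog_arm(
  fingers=[-1, -1, -1, -1, -1],
  delta_pos=[
    [0, 0, 1],
    [0, 0, 0.5],
    [0, 0, 0],
    [0, 0, 0],
    [0, 0, 0],
  ],
  spin=[0, 0, 0, 0, 0],
)

```text
clock: 3.98
tool_pos: [0.4709, 0.2089, 0.1213]
tool_rot: [0.681, 0.733, 0.001, 0.0]
wrist_force: [-0.2, -0.6, -0.1]
width: -0.002
grasp_force: 0.0
```

```bash
python3 - <<'E'
from h import *
s=sense();print(s['tool_pos'],s['wrist_force'])
p,W=cloud('scene');cv2.imwrite('pics/s2.png',cv2.resize(p[200:300,380:480,::-1],None,fx=5,fy=5,interpolation=cv2.INTER_CUBIC))
p,W=cloud('wrist');cv2.imwrite('pics/w2.png',p[...,::-1])
E
```

```text
[0.47088993 0.20894085 0.12133219] [-0.16244974 -0.55614543 -0.12785733]
```

View pics/s2.png

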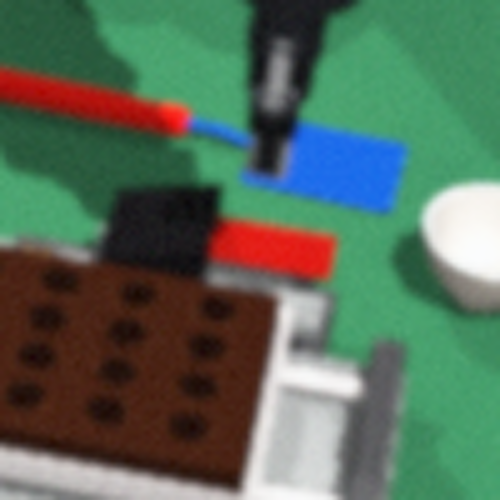

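View pics/w2.png

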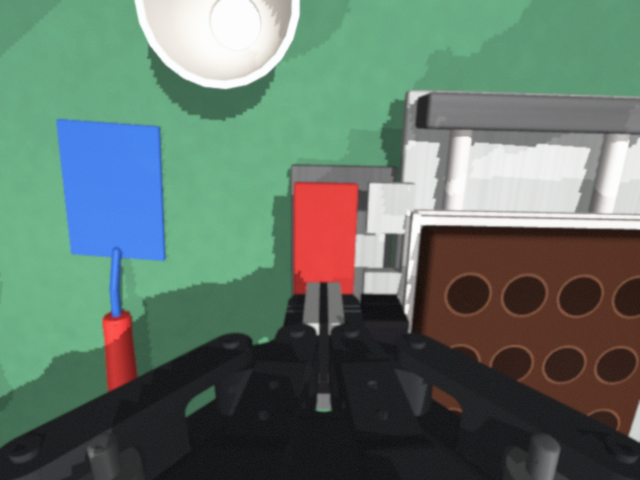

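>>> jog_arm(
  fingers=[-1, -1, -1, -1, -1],
  delta_pos=[
    [0, 0, 1],
    [0, 0, 1],
    [0, 0, 0.25],
    [0, 0, 0],
    [0, 0, 0],
  ],
  spin=[0, 0, 0, 0, 0],
)

```text
clock: 4.5
tool_pos: [0.4706, 0.2088, 0.076]
tool_rot: [0.681, 0.732, 0.0, 0.0]
wrist_force: [0.2, -0.6, -0.3]
width: -0.001
grasp_force: 0.0
```

>>> jog_arm(
  fingers=[-1, -1, -1, -1, -1],
  delta_pos=[
    [0, 0, 0.2],
    [0, 0, 0.2],
    [0, 0, 0.1],
    [0, 0, 0],
    [0, 0, 0],
  ],
  spin=[0, 0, 0, 0, 0],
)

```text
clock: 4.92
tool_pos: [0.4713, 0.2091, 0.066]
tool_rot: [0.681, 0.732, 0.001, 0.0]
wrist_force: [3.1, 1.3, 5.1]
width: 0.001
grasp_force: 2.4
```

>>> jog_arm(
  fingers=[-1, -1, -1, -1, -1],
  delta_pos=[
    [0, 0, 0.15],
    [0, 0, 0.1],
    [0, 0, 0],
    [0, 0, 0],
    [0, 0, 0],
  ],
  spin=[0, 0, 0, 0, 0],
)

```text
clock: 5.33
tool_pos: [0.4713, 0.2091, 0.0612]
tool_rot: [0.681, 0.732, 0.001, 0.0]
wrist_force: [2.3, 1.8, 7.9]
width: -0.001
grasp_force: 3.6
```

>>> jog_arm(
  fingers=[-1, -1, -1, -1, -1],
  delta_pos=[
    [-0.2, 0, 0],
    [-0.2, 0, 0],
    [-0.2, 0, 0],
    [-0.2, 0, 0],
    [-0.2, 0, 0],
  ],
  spin=[0, 0, 0, 0, 0],
)

```text
clock: 5.75
tool_pos: [0.472, 0.1898, 0.0611]
tool_rot: [0.681, 0.733, 0.001, -0.001]
wrist_force: [-1.6, 6.7, 8.4]
width: -0.002
grasp_force: 4.5
```

>>> jog_arm(
  fingers=[-1, -1, -1, -1, -1],
  delta_pos=[
    [-0.25, 0, 0],
    [-0.25, 0, 0],
    [-0.25, 0, 0],
    [-0.25, 0, 0],
    [-0.25, 0, 0],
  ],
  spin=[0, 0, 0, 0, 0],
)

```text
clock: 6.17
tool_pos: [0.4736, 0.1648, 0.061]
tool_rot: [0.68, 0.733, 0.001, -0.001]
wrist_force: [-1.9, 7.7, 7.1]
width: 0.001
grasp_force: 4.7
```

```bash
python3 - <<'E'
from h import *
s=sense();print(s['tool_pos'],s['wrist_force'])
p,W=cloud('scene')
p=p.astype(int);r,g,b=p[...,0],p[...,1],p[...,2];z=W[...,2]
m=(abs(z-.066)<.006)&(r>g+8)&(r<130)&(W[...,0]>.5)&(W[...,1]>-.2)
X=W[m];print(X.mean(0),np.percentile(X[:,1],[1,99]))
E
```

```text
[0.47357431 0.16481441 0.06097594] [-1.9270265   7.73256496  7.08276674]
[0.60672094 0.07051807 0.06529287] [-0.06623626  0.20035762]
```

>>> jog_arm(
  fingers=[-1, -1, -1, -1, -1],
  delta_pos=[
    [-0.25, 0, 0],
    [-0.15, 0, 0],
    [0, 0, -0.3],
    [0, 0, -0.3],
    [0, 0, -0.25],
  ],
  spin=[0, 0, 0, 0, 0],
)

```text
clock: 6.63
tool_pos: [0.4736, 0.1557, 0.0777]
tool_rot: [0.681, 0.732, -0.001, -0.0]
wrist_force: [1.0, 0.4, -0.5]
width: -0.003
grasp_force: 0.7
```

>>> jog_arm(
  fingers=[-1, -1, -1, -1, -1],
  delta_pos=[
    [-0.25, 0, 0],
    [-0.25, 0, 0],
    [-0.25, 0, 0],
    [-0.25, 0, 0],
    [-0.25, 0, 0],
  ],
  spin=[0, 0, 0, 0, 0],
)

```text
clock: 7.05
tool_pos: [0.4758, 0.1306, 0.0774]
tool_rot: [0.681, 0.732, 0.0, -0.0]
wrist_force: [-1.3, 4.4, 1.9]
width: 0.003
grasp_force: 2.4
```

>>> jog_arm(
  fingers=[-1, -1, -1, -1, -1],
  delta_pos=[
    [-0.25, 0, 0],
    [-0.25, 0, 0],
    [-0.25, 0, 0],
    [-0.2, 0, 0],
    [-0.15, 0, 0],
  ],
  spin=[0, 0, 0, 0, 0],
)

```text
clock: 7.47
tool_pos: [0.4773, 0.1082, 0.0771]
tool_rot: [0.681, 0.732, -0.0, -0.0]
wrist_force: [-2.6, 4.1, 3.0]
width: 0.003
grasp_force: 2.3
```

>>> jog_arm(
  fingers=[-1, -1, -1, -1, -1],
  delta_pos=[
    [-0.2, 0, 0],
    [-0.2, 0, 0],
    [-0.2, 0, 0],
    [-0.2, 0, 0],
    [-0.15, 0, 0],
  ],
  spin=[0, 0, 0, 0, 0],
)

```text
clock: 7.88
tool_pos: [0.4784, 0.0895, 0.0771]
tool_rot: [0.681, 0.732, -0.0, -0.0]
wrist_force: [-3.7, 4.5, 1.5]
width: -0.002
grasp_force: 2.3
```

>>> jog_arm(
  fingers=[-1, -1, -1, -1, -1],
  delta_pos=[
    [-0.08, 0, 0],
    [-0.08, 0, 0],
    [-0.08, 0, 0],
    [-0.08, 0, 0],
    [-0.08, 0, 0],
  ],
  spin=[0, 0, 0, 0, 0],
)

```text
clock: 8.3
tool_pos: [0.479, 0.0818, 0.077]
tool_rot: [0.681, 0.732, -0.0, -0.0]
wrist_force: [-2.8, 4.3, 1.1]
width: -0.001
grasp_force: 2.3
```

```bash
python3 - <<'E'
from h import *
s=sense();print(s['tool_pos'],s['wrist_force'])
p,W=cloud('scene');cv2.imwrite('pics/s3.png',cv2.resize(p[180:330,300:480,::-1],None,fx=4,fy=4,interpolation=cv2.INTER_CUBIC))
p=p.astype(int);r,g,b=p[...,0],p[...,1],p[...,2];z=W[...,2]
m=(abs(z-.066)<.006)&(r>g+8)&(r<130)&(W[...,0]>.5)&(W[...,1]>-.2)
X=W[m];print(X.mean(0),np.percentile(X[:,1],[1,99]))
m=(r>130)&(g<70)&(b<70)&(z>.035)&(z<.06)&(W[...,0]>.44)&(abs(W[...,1]-.21)<.05);X=W[m];print(len(X),np.median(X,0))
E
```

```text
[0.47898086 0.08181639 0.07703263] [-2.79685008  4.25242991  1.12005797]
[0.61033571 0.00613965 0.06528497] [-0.11343155  0.11945057]
274 [0.47656351 0.20530199 0.04401069]
```

>>> jog_arm(
  fingers=[-1, -1, -1, -1, -1],
  delta_pos=[
    [-0.05, 0, 0],
    [-0.05, 0, 0],
    [0, 0, 0],
    [0, 0, 0],
    [0, 0, 0],
  ],
  spin=[0, 0, 0, 0, 0],
)

```text
clock: 8.77
tool_pos: [0.48, 0.0797, 0.0774]
tool_rot: [0.681, 0.732, -0.0, 0.0]
wrist_force: [-0.0, -0.5, 0.3]
width: -0.002
grasp_force: 0.0
```

```bash
cat > chk.py <<'E'
from h import *
s=sense();print(s['tool_pos'],s['wrist_force'])
p,W=cloud('scene')
p=p.astype(int);r,g,b=p[...,0],p[...,1],p[...,2];z=W[...,2]
m=(abs(z-.066)<.006)&(r>g+8)&(r<130)&(W[...,0]>.5)&(W[...,1]>-.2)
X=W[m];print(np.percentile(X[:,1],[1,99]))
m=(r>130)&(g<70)&(b<70)&(z>.035)&(z<.06)&(W[...,0]>.44)&(abs(W[...,1]-.21)<.05);X=W[m];print(len(X),np.median(X,0))
E
python3 chk.py
```

```text
[0.48000449 0.079748   0.07735133] [-0.01006154 -0.51260762  0.31984268]
[-0.11407207  0.11763531]
270 [0.47647309 0.20470236 0.05103377]
```

>>> jog_arm(
  fingers=[-1, -1, -1, -1, -1],
  delta_pos=[
    [0.4, 0, -0.1],
    [0.4, 0, -0.3],
    [0, 0, -1],
    [0, 0, -1],
    [0, 0, -1],
  ],
  spin=[0, 0, 0, 0, 0],
)

```text
clock: 9.23
tool_pos: [0.4783, 0.0968, 0.1465]
tool_rot: [0.681, 0.733, -0.0, -0.0]
wrist_force: [1.1, 1.5, -0.3]
width: -0.0
grasp_force: 0.0
```

>>> jog_arm(
  fingers=[-1, -1, -1, -1, -1],
  delta_pos=[
    [0, 0, -1],
    [0, 0, -1],
    [0, 0, -1],
    [0, 0, 0],
    [0, 0, 0],
  ],
  spin=[0, 0, 0, 0, 0],
)

```text
clock: 9.65
tool_pos: [0.4791, 0.0968, 0.2066]
tool_rot: [0.681, 0.733, 0.001, 0.001]
wrist_force: [-0.2, 0.1, -1.4]
width: 0.003
grasp_force: 0.0
```

```bash
python3 chk.py
```

```text
[0.47914102 0.09677064 0.2066347 ] [-0.2242201   0.10742608 -1.3886081 ]
[-0.114128   0.1172452]
270 [0.4756986  0.20451831 0.05101107]
```

```bash
python3 -c "
from bench import workorder
print(workorder.job_done())"
```

```text
the job is handed in; nothing more can be done
None
```

I pressed the paddle down, pushed the carriage about 0.12 m to the filling stop and took the hand clear; the last picture showed the paddle back up (the catch sprung) and the carriage still in place. The job is handed in, but no verdict came back.

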